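# Level the raised kitchen shelf and keep the spirit level pressed down

## Task

The small raised shelf on the kitchen counter stands crooked. First take the tall jar that stands close by the shelf's adjusting knob and set it upright on the counter well away from the knob, at least a hand's length; then lay the spirit level on the shelf, lengthwise, and turn the knob of the levelling foot until the bubble sits midway between the two lines while you press the level firmly down on the shelf (the shelf is springy, so only a pressed reading counts). Finish while still holding the level pressed down with the fingers, the bubble centred, and leave the mug, tin and bowl alone.

Things in the scene. Friction and masses are not known exactly. Their poses are not given: they have to be found in the camera images.
- board: The shelf board: pale wood, 140 (x) x 340 (y) x 18 mm, its top about 58 mm above the counter, on a stand fixed to the counter. Origin: centre of its top face; z is the top's upward normal, y runs lengthwise towards the pivot end. The other (-y) end stands on the levelling foot and is too low at the start, by about 0.008 to 0.03 rad when pressed.
- knob: The levelling foot's black knob, on the board 130 mm from its centre towards -y: round hub 30 mm wide, on it a straight wing 42 mm long, 12 mm thick, 12 to 37 mm above the pressed board. Origin: on its axis 4 mm above the pressed board; x along the wing, z up. Stiff (0.1 N m), stays where left. Clockwise from above raises the foot end: 0.012 rad of board tilt (3.4 mm at the knob) per radian.
- knob_grip (a point): Point on the knob's axis at mid-height of the wing, 24 mm above the pressed board. From the start the knob needs 0.6 to 2.6 rad clockwise; it can turn further both ways. It rides up with the board.
- level: Spirit level: aluminium bar 180 (x, lengthwise) x 30 x 40 mm high, 0.32 kg, loose on the counter in front of the shelf. Origin: centre of its underside. Its flat top may be pressed anywhere, vial too. It goes lengthwise on the shelf, either way round, its middle on the shelf's centre line 20 to 80 mm (best 45) from the shelf's centre towards the pivot, clear of the knob.
- pivot (a point): Middle of the line about which the board tilts (parallel to its x), 150 mm from its centre towards +y, 22 mm below its top, over two legs. A weak spring lifts the foot end of the board by 0.012 rad (3 mm at the foot) when nothing presses; about 5 N down on the middle of the level, or 10 N near the pivot, seats it on the foot. 8 to 20 N is a firm press.
- vial (a point): Centre of the vial, midway between its two lines, fixed in the level, 36 mm above the middle of its underside, axes as the level's. The vial is dark green, 60 mm long, in the middle of the level's top; its two black lines lie 18 mm apart.
- bubble_mid (a point): Centre of the bubble (14 mm long, 8 mm wide). It slides along the level's x within 20 mm of vial, to the higher end: 4.0 mm per 0.01 rad of tilt. It settles in about 1.5 s.
- jar: Tall closed amber glass jar with steel lid and paper label: 56 mm diameter up to 150 mm, lid 50 mm wide, 180 mm high, 0.25 to 0.49 kg, standing on the counter beyond the foot end of the shelf, about 85 mm from the knob's axis. Origin: centre of its underside, z up.
- mug: White mug, 76 mm wide, 90 mm high, on the counter to the left; not to be disturbed. Origin: centre of its underside.
- tin: Tin can, 70 mm wide, 100 mm high, on the counter to the left; not to be disturbed. Origin: centre of its underside.
- bowl: White bowl, 120 mm wide, 50 mm high, on the counter beyond the shelf; not to be disturbed. Origin: centre of its underside.

How it is judged (in metres and radians):
On the way, in this order (a step that is already met when the one before it is completed fails the run):
1. the jar stands upright on the counter, let go, its axis at least 150 mm from the knob's (height (world z) of jar between -0.01 and 0.01 m and angle between jar's own z axis and vertical below 0.1 rad and horizontal distance between jar and knob_grip above 0.15 m and contact force between jar and the fingers below 0.3 N and linear speed of jar below 0.03 m/s), for 0.2 s.
2. the level lies flat on the shelf board, lengthwise (z of level in the frame of board between -0.004 and 0.005 m and x of level in the frame of board between -0.045 and 0.045 m and y of level in the frame of board between -0.03 and 0.085 m and angle between the x axis of level and the y axis of board, either way round below 0.2 rad and angle between level's own z axis and vertical below 0.1 rad and contact force between level and board above 1 N), for 0.2 s.
At the end, for the whole second after the job is handed in: Fingers on level over 3.5 N, level on board 7-40 N (weighs 3 N); bubble within 2.5 mm of middle; level flat on board, lengthwise (0.2 rad), within 45 mm of its centre line, -30 to 85 mm along; board within 0.012 rad of level; jar upright, 150 mm or more from knob (height (world z) of jar between -0.01 and 0.01 m and angle between each of jar, level's own z axis and vertical below 0.1 rad and horizontal distance between jar and knob_grip above 0.15 m and z of level in the frame of board between -0.004 and 0.005 m and x of level in the frame of board between -0.045 and 0.045 m and y of level in the frame of board between -0.03 and 0.085 m and angle between the x axis of level and the y axis of board, either way round below 0.2 rad and x of bubble_mid in the frame of vial between -0.0025 and 0.0025 m and contact force between level and board between 7 and 40 N and contact force between the fingers and level above 3.5 N and angle between board's own z axis and vertical below 0.012 rad and contact force between jar and the fingers below 0.3 N and linear speed of level below 0.02 m/s); the arm keeps its last pose, push and grip.
It fails at once if the mug, the tin or the bowl is shifted by more than 30 mm (distance of any of mug, tin, bowl from where it was at the start of the episode above 0.03 m).
It fails at once if the jar is tipped over (angle between jar's own z axis and vertical above 0.6 rad).
It also fails if it takes over 72 s, if anything falls off the work surface, if the arm or the gripper's body presses on something with over 40 N, if the wrist force passes 120 N, or if a joint passes its speed limit or range.

## Robot

A 6-joint arm with a two-finger parallel gripper is mounted at the origin on the work surface. World frame = base frame: x ahead of the robot, y to its left, z up, the work surface at z = 0. Lengths are in mm, angles in rad, forces in N, time in s.
With the tool pointing down it reaches from about 275 to 850 mm from the base axis. Payload 5.2 kg.
Tool frame: the origin (TCP) lies at the very end of the fingers, on their centre line; the grasp point (between the pads) lies 19 mm behind it; z points along the fingers, y is the direction in which the jaws open and shut (so a half turn about z gives the same grasp; the last joint's range is limited). The gripper opens to 85 mm and grips with 20 to 120 N. Pads are 22 mm wide; open, the fingers measure 114 mm over their backs; the gripper's body (76 mm by 85 mm) begins 54 mm behind the grasp point. The pads swing forward as they close: fully open they stand 13 mm farther back than shut.
Start: joints at [-1.541, 0.259, 1.535, -0, 1.348, -0.203], TCP at [126.908, -535.163, 231.31] pointing down, gripper open.
Joint ranges: [-3.14, 3.14], [-0.91, 2.08], [0.19, 2.58], [-1.22, 4.36], [0.22, 2.71], [-3.12, 3.12]. Speed limits (rad/s): [2.57, 2.57, 3.14, 3.14, 3.14, 3.14].

## Interface

Orientations are given as a rotation vector (axis times angle).
In Python, from rig import sensors, vision, r gives the robot as it stands.
- The arm moves only by the tool apply_moves, never from a script. Its argument "steps" is a list of rows, each an object with "hand": the closure in counts, from 0 (fully open) to 255 (shut); "xyz": the shift along the tool's x, y, z in m, a list of three; "turn": the turn about the tool's z in rad. In form: [{"hand": hand, "xyz": [tx, ty, tz], "turn": turn}, ...]. A call has 1 to 20 rows; each row is the pose to reach, as a shift and turn from the pose measured when the call began, along the tool's axes at that moment; what a row does not reach only later rows make up. A row lasts 1/10 s, in which the tool goes at most 50 mm and 8.59 degrees, less where a joint would pass 70% of its speed; a pose out of reach is approached as far as the arm can. A call with a gripper value outside its range is refused whole. The fingers move at their own pace and stop on an object; "squeeze" is the grip in N (left out, the last holds). Time passes only in rows, so rows that repeat a pose let the fingers close. It gives the time, the measured TCP pose, the force and the opening at its end, in the units of the state.
- sensors.observe(): the state, without advancing time (a new reading comes with each control period).
- vision.grab_frame(name): name is "scene" or "side" or "wrist"; returns a dict with "frame" (420x560x3 uint8, blue, green, red), "fx", "fy", "cx", "cy" (pixels), "k1" (the pictures are not rectified: a ray, as slopes to the right and down, at radius r is drawn at 1 + k1 r^2 times it, then the intrinsics apply), "T" (4x4, takes a point from camera to world coordinates). Camera axes: x right, y down, z forward; pixel columns grow to the right and rows downward; lengths in mm; the calibration is good to about 2 mm. A picture is of the moment at which its call begins. There is no depth.
- r.sign_off(): hands the job in, once; it reports no verdict.
Trained networks look in the newest picture that a camera, given by its name, has taken for a name from the list of things; names that differ only in an ending like _2 or _b are one class to them, and where a whole thing is asked for, a point or a joint stands for the part that bears it (a point fixed in the world has none). Each returns a list of dicts, best first, with "score" (0 to 1); they miss things now and then, are a little off and sometimes report something else, mostly with a low value. They report only what shows in the picture. A call takes as long as a camera call.
- vision.trace(name, camera): "pixels" (420x560 bool, what is visible of it) and "extent" ([left, top, right, bottom] in pixels, round what is visible of it).
- vision.mark_of(name, camera): "point" ([row, column] in pixels: a listed point, or the origin of a listed thing).
The state is a dict: "time_s": time; "joint_positions": joint angles; "qvel": joint speeds; "effort": joint torques, N m; "position": TCP position; "tcp_rot": TCP orientation; "force": force on the tool from outside, world axes, zero at the start; "moment": the same for the moment, N m; "opening": opening from 0.0 (shut) to 1.0 (fully open).
Only numpy, scipy, OpenCV 4.12 (cv2) and the standard library are available. Lean on these libraries where they do the work, as an engineer would, in place of code of your own. Each camera call takes 0.05 s, during which the arm holds its last target.

## Working session

There is one attempt and no reset: what is moved stays moved. The work goes in short steps, Python scripts to look and compute and a tool call to move; the robot and the scene stay as the last step left them, time stands still between calls to the robot, and variables do not carry over. Pictures are saved under pics/ and viewed, and the job is handed in when it is done.

Besides the shell and the picture viewer there is one more tool, called after "Request:" as a command line: name --argument value ..., lists and objects as JSON in quotes. apply_moves: Moves the arm, as the interface text tells. Its arguments: {"type":"object","properties":{"steps":{"type":"array","items":{"type":"object","properties":{"hand":{"type":"number"},"xyz":{"type":"array","items":{"type":"number"}},"turn":{"type":"number"}}}},"squeeze":{"type":"number"}},"required":["steps"]}

```bash
ls; mkdir -p pics; cat > h.py <<'E'
import numpy as np, cv2
from rig import sensors, vision, r
def ray(f,row,col):
    x=(col-f['cx'])/f['fx']; y=(row-f['cy'])/f['fy']
    rd=np.hypot(x,y); ru=rd
    for _ in range(20): ru=rd/(1+f['k1']*ru*ru)
    s=ru/rd if rd>0 else 1
    d=np.array([x*s,y*s,1.]); T=np.array(f['T'])
    return T[:3,3], T[:3,:3]@d
def at_z(f,row,col,z):
    o,d=ray(f,row,col); return o+d*(z-o[2])/d[2]
def proj(f,p):
    T=np.array(f['T']); q=T[:3,:3].T@(np.array(p)-T[:3,3]); x,y=q[0]/q[2],q[1]/q[2]
    k=1+f['k1']*(x*x+y*y); return np.array([y*k*f['fy']+f['cy'], x*k*f['fx']+f['cx']])
def tri(fa,pa,fb,pb):
    o1,d1=ray(fa,*pa);o2,d2=ray(fb,*pb)
    A=np.stack([d1,-d2],1);s=np.linalg.lstsq(A,o2-o1,rcond=None)[0]
    a=o1+d1*s[0];b=o2+d2*s[1];return (a+b)/2,np.linalg.norm(a-b)
E
python3 - <<'E'
from h import *
fs={}
for n in ['scene','side','wrist']:
    f=vision.grab_frame(n); fs[n]=f; cv2.imwrite(f'pics/a_{n}.png',f['frame'])
    print(n,np.round(np.array(f['T'])[:3,3]),f['k1'],f['fx'])
for o in ['board','knob','knob_grip','level','vial','bubble_mid','pivot','jar','mug','tin','bowl']:
    ps={}
    for n in ['scene','side','wrist']:
        m=vision.mark_of(o,n)
        if m: ps[n]=m[0]['point']; print(o,n,np.round(m[0]['point'],1),round(m[0]['score'],2))
    if 'scene' in ps and 'side' in ps:
        p,e=tri(fs['scene'],ps['scene'],fs['side'],ps['side']); print('   ',np.round(p,1),round(e,1))
s=sensors.observe(); print({k:np.round(v,3) for k,v in s.items()})
E
```

```text
pics
scene [1122.  -78.  947.] -0.04732693402390712 501.51674453650355
side [572. 872. 859.] 0.0148202927383098 430.1502872503115
wrist [ 198. -518.  373.] -0.058998205479181214 298.21680617709137
board scene [252.7 166.2] 0.74
board side [175.3 280.5] 0.77
    [ 606.6 -113.5  -17.7] 66.1
knob scene [257.6 166.6] 0.63
knob side [149.  286.2] 0.58
    [ 616.8 -129.    43.6] 4.3
knob_grip scene [248.4 166. ] 0.48
knob_grip side [148.5 287.7] 0.74
    [ 607.9 -122.7   55. ] 6.1
level scene [182.2 219.1] 0.78
level side [203.2 346.7] 0.69
    [437.   29.8 -12.9] 5.9
vial scene [171.  220.3] 0.94
vial side [191.2 349.7] 0.74
    [437.2  34.1  34.8] 2.8
bubble_mid scene [171.5 216.4] 0.6
pivot scene [232.9 304.1] 0.63
pivot side [222.9 271.3] 0.73
    [645.6 155.2  32. ] 8.7
jar scene [270.5 130.5] 0.79
jar side [146.9 294. ] 0.89
    [ 593.5 -209.8  -11.1] 0.0
mug scene [205.2 400.6] 0.79
mug side [314.1 268.7] 0.56
    [636.  395.3   2.4] 6.1
tin scene [132.4 350.9] 0.78
tin side [315.8 375.6] 0.9
    [396.4 382.6  -8. ] 0.4
bowl scene [334.6 249. ] 0.66
bowl side [184.  219.7] 0.84
    [806.5 -18.4  -1.3] 6.8
{'time_s': np.float64(1.8), 'joint_positions': array([-1.541,  0.259,  1.535, -0.   ,  1.348, -0.203]), 'qvel': array([-0.001, -0.001, -0.002, -0.002, -0.001, -0.002]), 'effort': array([-0.0000e+00, -4.4591e+01, -2.9089e+01, -0.0000e+00,  1.0000e-03,
       -0.0000e+00]), 'position': array([ 126.902, -535.166,  231.298]), 'tcp_rot': array([-3.12 , -0.365,  0.   ]), 'force': array([-0.618, -0.122, -0.576]), 'moment': array([ 0.018,  0.003, -0.013]), 'opening': np.float64(0.999)}
```

View images.

View pics/a_scene.png

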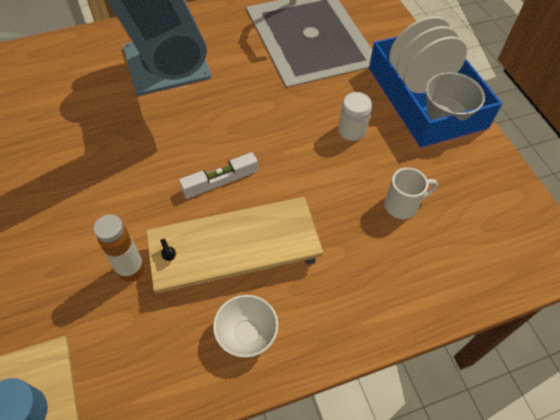

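View pics/a_side.png

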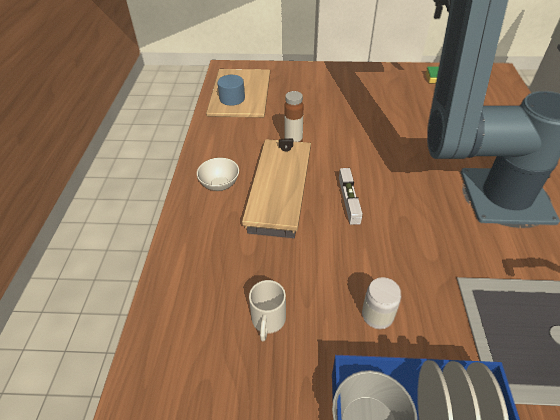

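View pics/a_wrist.png

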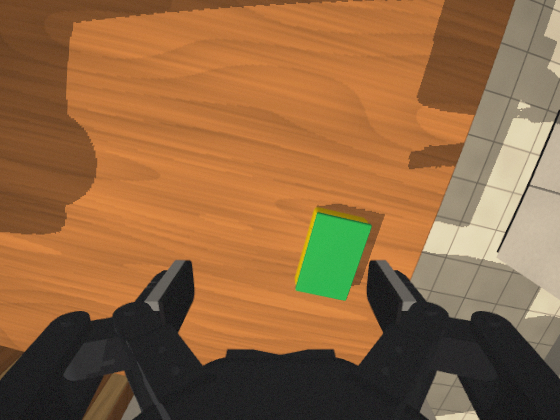

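```bash
python3 - <<'E'
from h import *
F={n:vision.grab_frame(n) for n in['scene','side']}
import pickle
sc,sd=F['scene'],F['side']
for nm,z,ps,pd in [('foot-near',54,(234,148),None),('foot-far',54,(287,154),None),('piv-far',58,(243,321),None),('piv-near',58,(200,306),None),
  ]:
    print(nm,np.round(at_z(sc,*ps,z),0))
for p in [(140,310),(141,268),(222,243),(231,297)]: print('side',np.round(at_z(sd,*p,57),0))
p,e=tri(sc,(223,109),sd,(96,293.5));print('lid',p,e)
for o in ['level','knob','jar']:
  for n in F:
    t=vision.trace(o,n)
    if t:
      m=t[0]['pixels'].astype(np.uint8); np.save(f'm_{o}_{n}.npy',m)
      ys,xs=np.nonzero(m); print(o,n,t[0]['extent'],t[0]['score'],m.sum(),cv2.minAreaRect(np.stack([xs,ys],1).astype(np.float32)))
      if o=='level':
        w=np.array([at_z(F[n],y,x,38)[:2] for y,x in zip(ys,xs)]).astype(np.float32); print('rect',cv2.minAreaRect(w))
  
for n,(y0,y1,x0,x1) in {'scene':(140,300,80,330),'side':(80,240,200,400)}.items():
    c=F[n]['frame'][y0:y1,x0:x1]; cv2.imwrite(f'pics/b_{n}.png',cv2.resize(c,None,fx=3,fy=3,interpolation=cv2.INTER_CUBIC))
pickle.dump({n:dict(F[n]) for n in F},open('F.pkl','wb'))
E
```

```text
foot-near [ 559. -152.   54.]
foot-far [ 679. -164.   54.]
piv-far [696. 174.  58.]
piv-near [589. 183.  58.]
side [ 545. -159.   57.]
side [ 670. -151.   57.]
side [710. 173.  57.]
side [576. 198.  57.]
lid [ 595.60952607 -202.0961504   180.9238276 ] 2.028415548747555
level scene [181.6, 153.3, 255.3, 200.9] 0.92 1502 ((219.47946166992188, 174.44520568847656), (20.5992431640625, 80.40726470947266), 69.44395446777344)
rect ((449.0280456542969, 32.00590133666992), (56.36524963378906, 183.9231414794922), 6.885432243347168)
level side [338.3, 170.3, 360.4, 219.7] 0.62 771 ((350.14605712890625, 195.46630859375), (58.08871078491211, 15.215493202209473), 77.00537872314453)
rect ((437.6644287109375, 45.9856071472168), (40.492374420166016, 210.37191772460938), 6.473862171173096)
knob scene [157.5, 236.8, 177.0, 263.5] 0.65 237 ((168.0, 249.5), (21.0, 14.0), 90.0)
knob side [277.5, 142.4, 293.1, 152.6] 0.72 139 ((285.5, 144.5), (11.0, 13.0), 90.0)
jar scene [94.7, 212.3, 145.0, 279.8] 0.97 1924 ((118.60000610351562, 247.70001220703125), (71.55416870117188, 29.96331024169922), 63.43495178222656)
jar side [283.9, 89.3, 303.5, 141.7] 0.95 944 ((293.0, 115.5), (51.0, 20.0), 90.0)
```

View pics/b_scene.png

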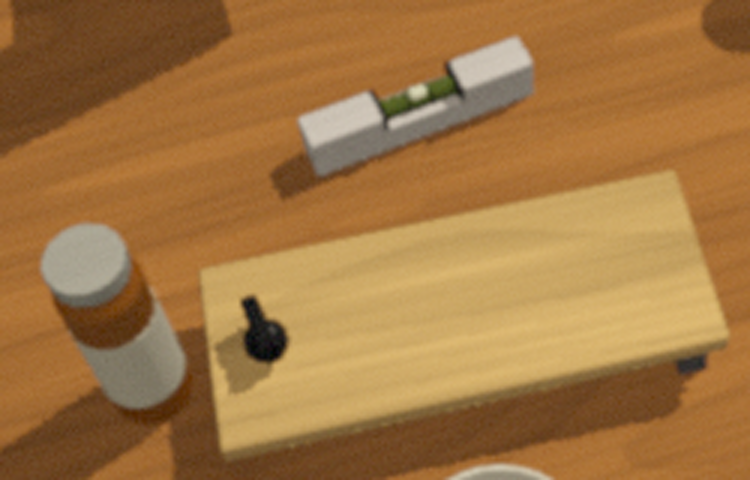

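View pics/b_side.png

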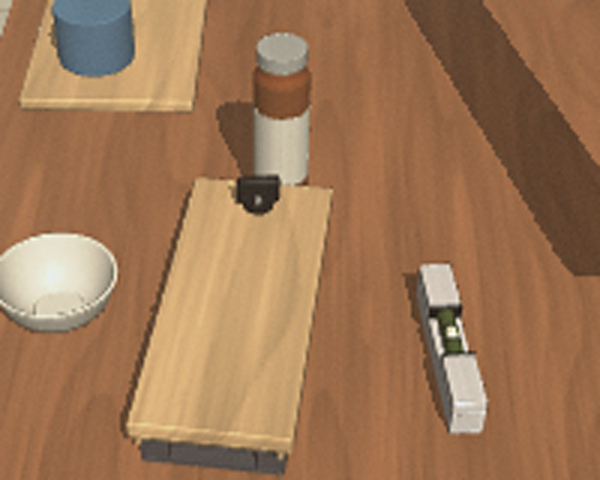

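```bash
cat >> h.py <<'E'
from scipy.spatial.transform import Rotation as Ro
def rel(target,jaw_yaw=None):
    """shift in tool axes & turn so that tool y is along world angle jaw_yaw (mod pi)"""
    s=sensors.observe(); R=Ro.from_rotvec(s['tcp_rot']).as_matrix()
    d=R.T@(np.array(target)-s['position'])/1000
    yy=np.arctan2(R[1,1],R[0,1]); t=None
    if jaw_yaw is not None:
        t=-(jaw_yaw-yy); t=(t+np.pi/2)%np.pi-np.pi/2
    print('t',s['time_s'],'pos',np.round(s['position'],1),'F',np.round(s['force'],1),'open',round(float(s['opening']),3),'q',np.round(s['joint_positions'],2),'jawyaw',round(yy,3),'camdir',np.round(R[:,0],2))
    print('shift',np.round(d,4),'turn',None if t is None else round(t,3),'tilt',np.round(R[:,2],3))
E
python3 - <<'E'
from h import *
rel([596,-204,235],0.0)
E
```

```text
t 2.2 pos [ 126.9 -535.2  231.3] F [0.1 0.4 0.1] open 1.001 q [-1.54  0.26  1.53 -0.    1.35 -0.2 ] jawyaw -1.338 camdir [ 0.97  0.23 -0.  ]
shift [ 0.5328 -0.214  -0.0037] turn -1.338 tilt [-0.  0. -1.]
```

Request:
apply_moves --steps '[{"hand": 0,"xyz": [0.533,-0.214,-0.004],"turn": -1.338},{"hand": 0,"xyz": [0.533,-0.214,-0.004],"turn": -1.338},{"hand": 0,"xyz": [0.533,-0.214,-0.004],"turn": -1.338},{"hand": 0,"xyz": [0.533,-0.214,-0.004],"turn": -1.338},{"hand": 0,"xyz": [0.533,-0.214,-0.004],"turn": -1.338},{"hand": 0,"xyz": [0.533,-0.214,-0.004],"turn": -1.338},{"hand": 0,"xyz": [0.533,-0.214,-0.004],"turn": -1.338},{"hand": 0,"xyz": [0.533,-0.214,-0.004],"turn": -1.338},{"hand": 0,"xyz": [0.533,-0.214,-0.004],"turn": -1.338},{"hand": 0,"xyz": [0.533,-0.214,-0.004],"turn": -1.338},{"hand": 0,"xyz": [0.533,-0.214,-0.004],"turn": -1.338},{"hand": 0,"xyz": [0.533,-0.214,-0.004],"turn": -1.338},{"hand": 0,"xyz": [0.533,-0.214,-0.004],"turn": -1.338},{"hand": 0,"xyz": [0.533,-0.214,-0.004],"turn": -1.338},{"hand": 0,"xyz": [0.533,-0.214,-0.004],"turn": -1.338},{"hand": 0,"xyz": [0.533,-0.214,-0.004],"turn": -1.338}]'

```text
time_s: 3.8
position: [595.2, -205.0, 235.5]
tcp_rot: [-2.223, -2.22, 0.0]
force: [-1.1, -0.6, 0.6]
opening: 0.999
```

```bash
python3 - <<'E'
from h import *
f=vision.grab_frame('wrist'); cv2.imwrite('pics/c_w.png',f['frame'])
rel([596,-204,115],0.0)
for o in ['jar','knob','knob_grip']:
    m=vision.mark_of(o,'wrist')
    if m: print(o,m[0])
t=vision.trace('jar','wrist'); print(t and t[0]['extent'])
E
```

```text
t 3.85 pos [ 595.3 -205.1  235.6] F [ 0.3 -0.3  0.3] open 0.998 q [-0.51  0.4   1.32 -0.    1.42 -0.51] jawyaw -0.002 camdir [ 0.  1. -0.]
shift [0.0011 0.0007 0.1206] turn -0.002 tilt [ 0. -0. -1.]
jar {'point': [181.0, 282.2], 'score': 0.76}
knob {'point': [111.5, 303.0], 'score': 0.7}
knob_grip {'point': [109.0, 303.8], 'score': 0.77}
[250.8, 157.6, 315.6, 261.5]
```

View pics/c_w.png

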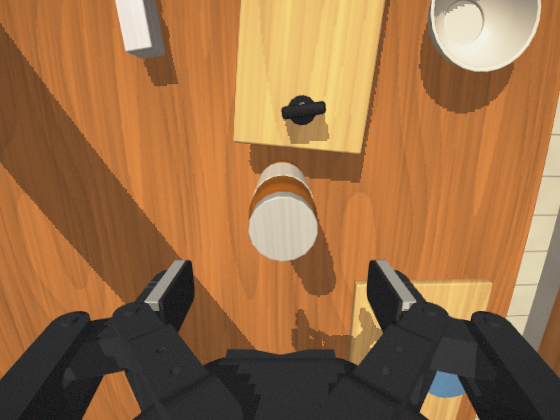

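```bash
python3 - <<'E'
from h import *
f=vision.grab_frame('wrist')
print('lid',at_z(f,227,283.5,180)); print('base',at_z(f,181,282,0))
print('knob',at_z(f,109,303.5,90)); a=at_z(f,112,283,92);b=at_z(f,107,325,92);print(a,b,np.linalg.norm(b-a),np.arctan2(*(b-a)[[1,0]]))
print('board',at_z(f,141,234,56),at_z(f,153,361,56),at_z(f,0,242,58),at_z(f,0,385,58))
print('cb',at_z(f,281,356,10))
E
```

```text
lid [ 598.31463476 -203.68235116  180.        ]
base [ 598.38263307 -206.54421782    0.        ]
knob [ 617.63335894 -121.08304644   90.        ]
[ 598.71137429 -123.80156382   92.        ] [ 637.14787041 -119.33712747   92.        ] 38.69490180655879 0.11563282594479694
board [ 547.16424286 -152.16834148   56.        ] [ 682.86382294 -164.82253582   56.        ] [559.98211657 -19.34156946  58.        ] [696.61461877 -18.24263963  58.        ]
cb [ 701.9489367 -346.5153529   10.       ]
```

Request:
apply_moves --squeeze 35 --steps '[{"hand": 0,"xyz": [0.001,0.002,0.04],"turn": 0},{"hand": 0,"xyz": [0.001,0.002,0.08],"turn": 0},{"hand": 0,"xyz": [0.001,0.002,0.11],"turn": 0},{"hand": 0,"xyz": [0.001,0.002,0.12],"turn": 0},{"hand": 0,"xyz": [0.001,0.002,0.12],"turn": 0},{"hand": 255,"xyz": [0.001,0.002,0.12],"turn": 0},{"hand": 255,"xyz": [0.001,0.002,0.12],"turn": 0},{"hand": 255,"xyz": [0.001,0.002,0.12],"turn": 0},{"hand": 255,"xyz": [0.001,0.002,0.12],"turn": 0},{"hand": 255,"xyz": [0.001,0.002,0.12],"turn": 0},{"hand": 255,"xyz": [0.001,0.002,0.12],"turn": 0},{"hand": 255,"xyz": [0.001,0.002,0.12],"turn": 0}]'

```text
time_s: 5.3
position: [598.3, -204.1, 118.2]
tcp_rot: [2.22, 2.219, 0.0]
force: [-3.6, 0.7, 5.7]
opening: 0.64
```

Request:
apply_moves --steps '[{"hand": 255,"xyz": [0,0,-0.01],"turn": 0},{"hand": 255,"xyz": [0,0,-0.02],"turn": 0},{"hand": 255,"xyz": [0,0,-0.025],"turn": 0},{"hand": 255,"xyz": [-0.03,-0.01,-0.025],"turn": 0},{"hand": 255,"xyz": [-0.06,-0.02,-0.025],"turn": 0},{"hand": 255,"xyz": [-0.09,-0.03,-0.025],"turn": 0},{"hand": 255,"xyz": [-0.12,-0.04,-0.025],"turn": 0},{"hand": 255,"xyz": [-0.13,-0.04,-0.025],"turn": 0},{"hand": 255,"xyz": [-0.13,-0.04,-0.025],"turn": 0}]'

```text
time_s: 6.2
position: [558.0, -335.8, 143.7]
tcp_rot: [2.222, 2.215, 0.0]
force: [-0.3, 0.2, -2.3]
opening: 0.649
```

```bash
python3 - <<'E'
from h import *
for n in ['side','scene']:
    f=vision.grab_frame(n); cv2.imwrite(f'pics/d_{n}.png',f['frame'][60:330,0:440])
rel([558,-335,118],0)
E
```

```text
t 6.3 pos [ 558.4 -333.2  143.4] F [-0.4 -0.  -2.8] open 0.645 q [-0.71  0.5   1.4   0.    1.24 -0.71] jawyaw -0.001 camdir [ 0.  1. -0.]
shift [-0.0018 -0.0005  0.0254] turn -0.001 tilt [ 0.002 -0.001 -1.   ]
```

View pics/d_side.png

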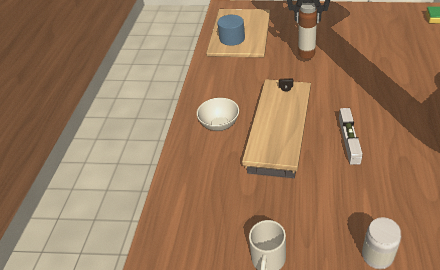

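View pics/d_scene.png

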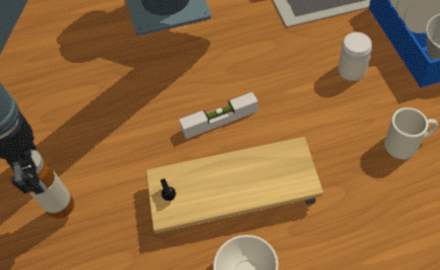

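Request:
apply_moves --steps '[{"hand": 255,"xyz": [0,0,0.015],"turn": 0},{"hand": 255,"xyz": [0,0,0.022],"turn": 0},{"hand": 255,"xyz": [0,0,0.025],"turn": 0},{"hand": 255,"xyz": [0,0,0.026],"turn": 0},{"hand": 255,"xyz": [0,0,0.026],"turn": 0}]'

```text
time_s: 6.8
position: [558.2, -332.7, 118.3]
tcp_rot: [2.219, 2.22, -0.0]
force: [-3.5, 0.5, 5.7]
opening: 0.644
```

Request:
apply_moves --steps '[{"hand": 0,"xyz": [0,0,0],"turn": 0},{"hand": 0,"xyz": [0,0,0],"turn": 0},{"hand": 0,"xyz": [0,0,0],"turn": 0},{"hand": 0,"xyz": [0,0,0],"turn": 0},{"hand": 0,"xyz": [0,0,0],"turn": 0},{"hand": 0,"xyz": [0,0,-0.03],"turn": 0},{"hand": 0,"xyz": [0,0,-0.07],"turn": 0},{"hand": 0,"xyz": [0,0,-0.11],"turn": 0},{"hand": 0,"xyz": [0,0,-0.12],"turn": 0}]'

```text
time_s: 7.7
position: [559.8, -333.9, 244.1]
tcp_rot: [2.213, 2.214, 0.001]
force: [1.1, -0.7, 0.2]
opening: 0.999
```

```bash
python3 - <<'E'
from h import *
f=vision.grab_frame('wrist'); cv2.imwrite('pics/e_w.png',f['frame'])
print(vision.mark_of('jar','wrist')[:1])
rel([440,33,200],-0.12)
E
```

```text
[{'point': [178.9, 277.6], 'score': 0.76}]
t 7.8 pos [ 558.9 -333.2  240.8] F [ 0.  -0.2 -0.3] open 1.001 q [-0.71  0.43  1.26 -0.    1.44 -0.71] jawyaw 0.001 camdir [-0.    1.   -0.01]
shift [ 0.3665 -0.119   0.0384] turn 0.121 tilt [ 0.005 -0.005 -1.   ]
```

View pics/e_w.png

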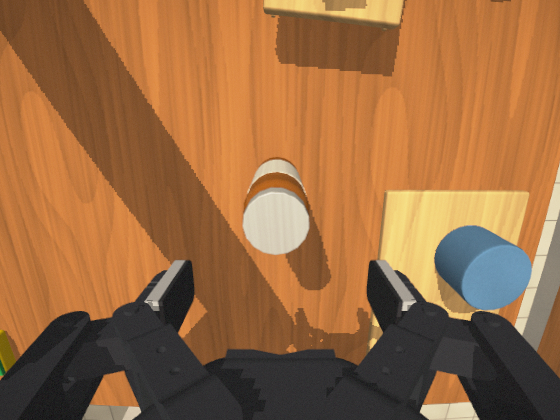

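Request:
apply_moves --steps '[{"hand": 0,"xyz": [0.303,-0.119,0.0],"turn": -0.12},{"hand": 0,"xyz": [0.303,-0.119,0.0],"turn": -0.12},{"hand": 0,"xyz": [0.303,-0.119,0.0],"turn": -0.12},{"hand": 0,"xyz": [0.303,-0.119,0.0],"turn": -0.12},{"hand": 0,"xyz": [0.303,-0.119,0.0],"turn": -0.12},{"hand": 0,"xyz": [0.303,-0.119,0.0],"turn": -0.12},{"hand": 0,"xyz": [0.303,-0.119,0.0],"turn": -0.12},{"hand": 0,"xyz": [0.303,-0.119,0.0],"turn": -0.12},{"hand": 0,"xyz": [0.303,-0.119,0.0],"turn": -0.12},{"hand": 0,"xyz": [0.303,-0.119,0.0],"turn": -0.12}]'

```text
time_s: 8.8
position: [440.0, -31.1, 237.9]
tcp_rot: [2.08, 2.346, -0.002]
force: [-0.3, -0.2, -0.6]
opening: 0.997
```

```bash
python3 - <<'E'
from h import *
f=vision.grab_frame('wrist'); cv2.imwrite('pics/f_w.png',f['frame'])
for o in ['level','vial','bubble_mid']:
  m=vision.mark_of(o,'wrist'); print(o,m[:1], m and at_z(f,*m[0]['point'],{'level':0,'vial':36,'bubble_mid':38}[o]))
t=vision.trace('level','wrist')
if t:
  ys,xs=np.nonzero(t[0]['pixels']); w=np.array([at_z(f,y,x,40)[:2] for y,x in zip(ys,xs)]).astype(np.float32); print(t[0]['extent'],cv2.minAreaRect(w))
rel([440,33,200],0.12)
E
```

```text
level [{'point': [127.8, 281.2], 'score': 0.67}] [434.78413272  31.9193348    0.        ]
vial [{'point': [129.3, 282.1], 'score': 0.84}] [435.60394461  31.41055293  36.        ]
bubble_mid [{'point': [128.3, 282.4], 'score': 0.44}] [435.77637056  32.59009664  38.        ]
[268.3, 40.7, 296.4, 204.9] ((436.08099365234375, 31.47896957397461), (29.669021606445312, 179.20932006835938), 6.920730113983154)
t 9.05 pos [440.  -31.1 238.4] F [0.4 0.2 0.6] open 1.0 q [-0.32  0.05  1.77 -0.    1.32 -0.44] jawyaw 0.119 camdir [-0.12  0.99 -0.01]
shift [0.0638 0.0074 0.0381] turn -0.001 tilt [ 0.005 -0.005 -1.   ]
```

View pics/f_w.png

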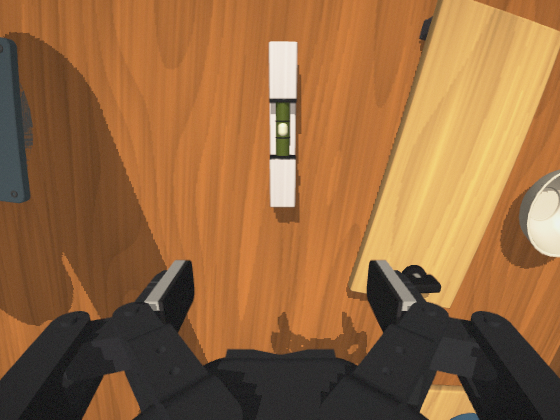

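```bash
python3 - <<'E'
from h import *
rel([436,31.5,9],0.12)
E
```

```text
t 9.05 pos [440.  -31.1 238.4] F [0.4 0.2 0.6] open 1.0 q [-0.32  0.05  1.77 -0.    1.32 -0.44] jawyaw 0.119 camdir [-0.12  0.99 -0.01]
shift [0.0639 0.0025 0.2291] turn -0.001 tilt [ 0.005 -0.005 -1.   ]
```

Request:
apply_moves --squeeze 50 --steps '[{"hand": 0,"xyz": [0.045,0.0025,0.03],"turn": 0},{"hand": 0,"xyz": [0.064,0.0025,0.07],"turn": 0},{"hand": 0,"xyz": [0.064,0.0025,0.11],"turn": 0},{"hand": 0,"xyz": [0.064,0.0025,0.15],"turn": 0},{"hand": 0,"xyz": [0.064,0.0025,0.19],"turn": 0},{"hand": 0,"xyz": [0.064,0.0025,0.215],"turn": 0},{"hand": 0,"xyz": [0.064,0.0025,0.227],"turn": 0},{"hand": 0,"xyz": [0.064,0.0025,0.227],"turn": 0},{"hand": 255,"xyz": [0.064,0.0025,0.227],"turn": 0},{"hand": 255,"xyz": [0.064,0.0025,0.227],"turn": 0},{"hand": 255,"xyz": [0.064,0.0025,0.227],"turn": 0},{"hand": 255,"xyz": [0.064,0.0025,0.227],"turn": 0},{"hand": 255,"xyz": [0.064,0.0025,0.227],"turn": 0},{"hand": 255,"xyz": [0.064,0.0025,0.227],"turn": 0},{"hand": 255,"xyz": [0.064,0.0025,0.227],"turn": 0},{"hand": 255,"xyz": [0.064,0.0025,0.227],"turn": 0},{"hand": 255,"xyz": [0.064,0.0025,0.227],"turn": 0}]'

```text
time_s: 10.75
position: [436.6, 31.5, 12.0]
tcp_rot: [2.08, 2.344, 0.0]
force: [-0.2, 0.5, 6.1]
opening: 0.343
```

```bash
python3 - <<'E'
from h import *
rel([634,55,110],-0.09)
E
```

```text
t 10.75 pos [436.6  31.5  12. ] F [-0.2  0.5  6.1] open 0.343 q [-0.18  0.35  2.06 -0.01  0.72 -0.3 ] jawyaw 0.119 camdir [-0.12  0.99 -0.01]
shift [-0.0008  0.1993 -0.0969] turn 0.209 tilt [ 0.006 -0.005 -1.   ]
```

Request:
apply_moves --steps '[{"hand": 255,"xyz": [0,0,-0.02],"turn": 0},{"hand": 255,"xyz": [0,0,-0.05],"turn": 0},{"hand": 255,"xyz": [0,0,-0.08],"turn": 0},{"hand": 255,"xyz": [0,0.02,-0.1],"turn": 0.03},{"hand": 255,"xyz": [0,0.06,-0.1],"turn": 0.08},{"hand": 255,"xyz": [0,0.1,-0.1],"turn": 0.13},{"hand": 255,"xyz": [0,0.14,-0.1],"turn": 0.18},{"hand": 255,"xyz": [0,0.18,-0.1],"turn": 0.209},{"hand": 255,"xyz": [-0.001,0.199,-0.1],"turn": 0.209},{"hand": 255,"xyz": [-0.001,0.199,-0.1],"turn": 0.209},{"hand": 255,"xyz": [-0.001,0.199,-0.1],"turn": 0.209}]'

```text
time_s: 11.85
position: [632.6, 54.9, 112.1]
tcp_rot: [2.314, 2.116, -0.001]
force: [-0.3, 0.2, -3.7]
opening: 0.344
```

```bash
python3 - <<'E'
from h import *
f=vision.grab_frame('wrist'); cv2.imwrite('pics/g_w.png',f['frame'])
f=vision.grab_frame('side'); cv2.imwrite('pics/g_s.png',cv2.resize(f['frame'][100:260,180:400],None,fx=3,fy=3))
rel([634,55,71],-0.09)
E
```

```text
t 11.95 pos [632.1  54.9 112.6] F [ 0.1 -0.1 -3.4] open 0.338 q [-0.09  0.5   1.48 -0.01  1.16  0.01] jawyaw -0.09 camdir [ 0.09  1.   -0.  ]
shift [0.0005 0.0017 0.0416] turn 0.0 tilt [ 0.004 -0.005 -1.   ]
```

View pics/g_w.png

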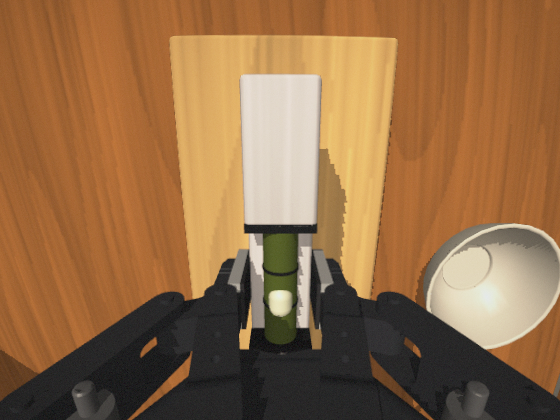

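View pics/g_s.png

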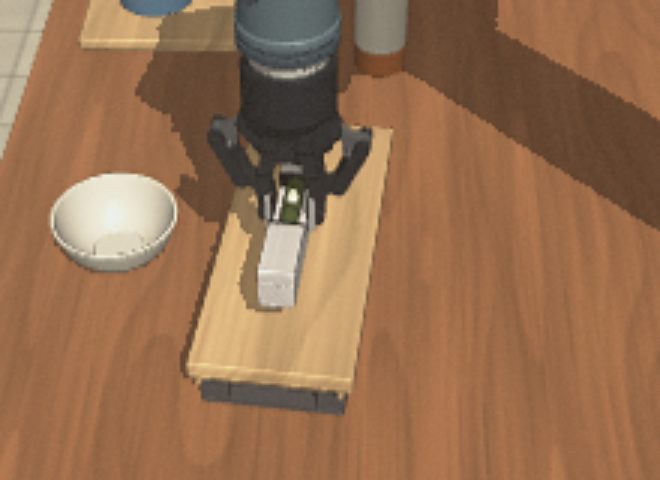

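Request:
apply_moves --steps '[{"hand": 255,"xyz": [0.0005,0.0015,0.015],"turn": 0},{"hand": 255,"xyz": [0.0005,0.0015,0.03],"turn": 0},{"hand": 255,"xyz": [0.0005,0.0015,0.037],"turn": 0},{"hand": 255,"xyz": [0.0005,0.0015,0.04],"turn": 0},{"hand": 255,"xyz": [0.0005,0.0015,0.042],"turn": 0},{"hand": 255,"xyz": [0.0005,0.0015,0.042],"turn": 0}]'

```text
time_s: 12.55
position: [633.9, 54.9, 70.7]
tcp_rot: [2.314, 2.115, -0.0]
force: [-0.7, 0.3, -3.3]
opening: 0.342
```

Request:
apply_moves --steps '[{"hand": 255,"xyz": [0,0,0.002],"turn": 0},{"hand": 255,"xyz": [0,0,0.003],"turn": 0},{"hand": 255,"xyz": [0,0,0.004],"turn": 0},{"hand": 255,"xyz": [0,0,0.004],"turn": 0}]'

```text
time_s: 12.95
position: [634.7, 54.5, 68.3]
tcp_rot: [2.312, 2.114, 0.002]
force: [-2.2, -2.6, 4.8]
opening: 0.339
```

Request:
apply_moves --steps '[{"hand": 0,"xyz": [0,0,0],"turn": 0},{"hand": 0,"xyz": [0,0,0],"turn": 0},{"hand": 0,"xyz": [0,0,0],"turn": 0},{"hand": 0,"xyz": [0,0,-0.03],"turn": 0},{"hand": 255,"xyz": [-0.02,0,-0.05],"turn": 0},{"hand": 255,"xyz": [-0.055,0,-0.055],"turn": 0},{"hand": 255,"xyz": [-0.055,0,-0.055],"turn": 0},{"hand": 255,"xyz": [-0.055,0,-0.055],"turn": 0},{"hand": 255,"xyz": [-0.055,0,-0.05],"turn": 0},{"hand": 255,"xyz": [-0.055,0,-0.045],"turn": 0},{"hand": 255,"xyz": [-0.055,0,-0.04],"turn": 0},{"hand": 255,"xyz": [-0.055,0,-0.037],"turn": 0},{"hand": 255,"xyz": [-0.055,0,-0.037],"turn": 0}]'

```text
time_s: 14.25
position: [629.0, 0.4, 104.5]
tcp_rot: [2.313, 2.115, -0.0]
force: [0.6, -0.5, 0.7]
opening: 0.003
```

```bash
python3 - <<'E'
from h import *
f=vision.grab_frame('wrist'); cv2.imwrite('pics/i_w.png',f['frame'])
rel([630,0,97],-0.09)
E
```

```text
t 14.3 pos [6.293e+02 3.000e-01 1.050e+02] F [-0.8  0.3  0.2] open 0.002 q [-0.17  0.5   1.5  -0.01  1.13 -0.08] jawyaw -0.089 camdir [ 0.09  1.   -0.01]
shift [-0.0002  0.0007  0.008 ] turn 0.001 tilt [ 0.006 -0.006 -1.   ]
```

View pics/i_w.png

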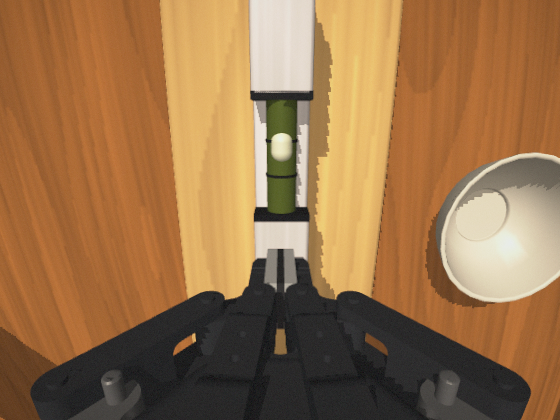

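Request:
apply_moves --steps '[{"hand": 255,"xyz": [0,0.001,0.003],"turn": 0},{"hand": 255,"xyz": [0,0.001,0.006],"turn": 0},{"hand": 255,"xyz": [0,0.001,0.008],"turn": 0},{"hand": 255,"xyz": [0,0.001,0.01],"turn": 0},{"hand": 255,"xyz": [0,0.001,0.01],"turn": 0}]'

```text
time_s: 14.8
position: [630.6, -0.0, 95.2]
tcp_rot: [2.312, 2.114, 0.001]
force: [-0.5, -0.6, 3.3]
opening: 0.0
```

Request:
apply_moves --steps '[{"hand": 255,"xyz": [0,0,0.001],"turn": 0},{"hand": 255,"xyz": [0,0,0.002],"turn": 0},{"hand": 255,"xyz": [0,0,0.002],"turn": 0}]'

```text
time_s: 15.1
position: [630.8, -0.6, 93.7]
tcp_rot: [2.311, 2.114, 0.001]
force: [-0.6, -2.9, 4.3]
opening: 0.0
```

Request:
apply_moves --steps '[{"hand": 255,"xyz": [0,0,0.001],"turn": 0},{"hand": 255,"xyz": [0,0,0.002],"turn": 0},{"hand": 255,"xyz": [0,0,0.003],"turn": 0},{"hand": 255,"xyz": [0,0,0.003],"turn": 0}]'

```text
time_s: 15.5
position: [632.6, -0.9, 93.3]
tcp_rot: [2.309, 2.111, 0.006]
force: [-2.6, -0.5, 15.0]
opening: -0.001
```

Seated with 15 N. Wait for the bubble and read it.

Request:
apply_moves --steps '[{"hand": 255,"xyz": [0,0,0],"turn": 0},{"hand": 255,"xyz": [0,0,0],"turn": 0},{"hand": 255,"xyz": [0,0,0],"turn": 0},{"hand": 255,"xyz": [0,0,0],"turn": 0},{"hand": 255,"xyz": [0,0,0],"turn": 0},{"hand": 255,"xyz": [0,0,0],"turn": 0},{"hand": 255,"xyz": [0,0,0],"turn": 0},{"hand": 255,"xyz": [0,0,0],"turn": 0},{"hand": 255,"xyz": [0,0,0],"turn": 0},{"hand": 255,"xyz": [0,0,0],"turn": 0},{"hand": 255,"xyz": [0,0,0],"turn": 0},{"hand": 255,"xyz": [0,0,0],"turn": 0},{"hand": 255,"xyz": [0,0,0],"turn": 0},{"hand": 255,"xyz": [0,0,0],"turn": 0},{"hand": 255,"xyz": [0,0,0],"turn": 0}]'

```text
time_s: 17.0
position: [632.7, -0.9, 93.6]
tcp_rot: [2.308, 2.111, 0.006]
force: [-1.2, -0.1, 6.7]
opening: 0.004
```

```bash
cat >> h.py <<'E'
def bub(name):
    f=vision.grab_frame('wrist'); c=cv2.resize(f['frame'][60:260,200:360],None,fx=3,fy=3,interpolation=cv2.INTER_CUBIC); cv2.imwrite(f'pics/{name}.png',c)
    for o in ['vial','bubble_mid']:
        m=vision.mark_of(o,'wrist'); print(o,m and (np.round(m[0]['point'],1),m[0]['score']), m and np.round(at_z(f,*m[0]['point'],96),1))
    return f
E
python3 - <<'E'
from h import *
f=bub('j_w')
rel([630,0,97],-0.09)
E
```

```text
vial (array([161.7, 276.6]), 0.91) [636.1  53.7  96. ]
bubble_mid (array([136.6, 277.1]), 0.56) [637.3  65.1  96. ]
t 17.15 pos [632.7  -0.9  93.6] F [-1.2 -0.6  7.3] open 0.002 q [-0.17  0.51  1.51 -0.01  1.11 -0.08] jawyaw -0.089 camdir [ 0.09  1.   -0.01]
shift [ 0.0006 -0.0027 -0.0035] turn 0.001 tilt [ 0.012 -0.007 -1.   ]
```

View pics/j_w.png

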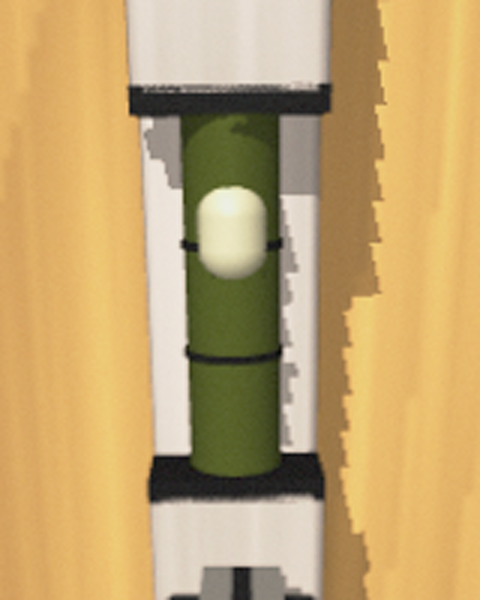

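```bash
python3 - <<'E'
from h import *
rel([617.5,-121,130],1.687)
E
```

```text
t 17.15 pos [632.7  -0.9  93.6] F [-1.2 -0.6  7.3] open 0.002 q [-0.17  0.51  1.51 -0.01  1.11 -0.08] jawyaw -0.089 camdir [ 0.09  1.   -0.01]
shift [-0.1212 -0.004  -0.0357] turn 1.365 tilt [ 0.012 -0.007 -1.   ]
```

Request:
apply_moves --squeeze 60 --steps '[{"hand": 255,"xyz": [0,0,-0.03],"turn": 0},{"hand": 130,"xyz": [-0.03,0,-0.045],"turn": -0.15},{"hand": 130,"xyz": [-0.06,-0.002,-0.045],"turn": -0.3},{"hand": 130,"xyz": [-0.09,-0.004,-0.045],"turn": -0.45},{"hand": 130,"xyz": [-0.121,-0.004,-0.045],"turn": -0.6},{"hand": 130,"xyz": [-0.121,-0.004,-0.045],"turn": -0.75},{"hand": 130,"xyz": [-0.121,-0.004,-0.045],"turn": -0.9},{"hand": 130,"xyz": [-0.121,-0.004,-0.045],"turn": -1.05},{"hand": 130,"xyz": [-0.121,-0.004,-0.045],"turn": -1.2},{"hand": 130,"xyz": [-0.121,-0.004,-0.045],"turn": -1.35},{"hand": 130,"xyz": [-0.121,-0.004,-0.045],"turn": -1.5},{"hand": 130,"xyz": [-0.121,-0.004,-0.045],"turn": -1.65},{"hand": 130,"xyz": [-0.121,-0.004,-0.045],"turn": -1.776},{"hand": 130,"xyz": [-0.121,-0.004,-0.045],"turn": -1.776},{"hand": 130,"xyz": [-0.121,-0.004,-0.045],"turn": -1.776}]'

```text
time_s: 18.65
position: [617.0, -120.5, 138.4]
tcp_rot: [-0.176, 3.126, -0.012]
force: [-0.1, 0.6, 0.3]
opening: 0.487
```

```bash
python3 - <<'E'
from h import *
f=vision.grab_frame('wrist'); cv2.imwrite('pics/k_w.png',f['frame'])
s=vision.grab_frame('scene'); cv2.imwrite('pics/k_s.png',cv2.resize(s['frame'][140:300,80:330],None,fx=3,fy=3))
rel([617.5,-121,69],1.687)
for n,ff in (('wrist',f),('scene',s)):
  for o in ['knob','knob_grip']:
    m=vision.mark_of(o,n); print(o,m[:1],m and at_z(ff,*m[0]['point'],54+4 if o=='knob' else 77))
print(proj(f,[617.5,-121,90]))
E
```

```text
t 18.75 pos [ 617.2 -120.6  138.8] F [-0.5 -0.8 -0.7] open 0.491 q [-0.37  0.46  1.47 -0.    1.19 -2.05] jawyaw 1.684 camdir [-0.99 -0.11 -0.01]
shift [0.0005 0.0001 0.0698] turn -0.003 tilt [ 0.011 -0.007 -1.   ]
knob [{'point': [212.6, 280.1], 'score': 0.91}] [ 614.56347398 -121.16535407   58.        ]
knob_grip [{'point': [222.7, 281.0], 'score': 0.73}] [ 615.99902829 -120.21647933   77.        ]
knob [{'point': [256.5, 170.2], 'score': 0.65}] [ 626.92627986 -120.03007508   58.        ]
knob_grip [{'point': [249.3, 168.8], 'score': 0.78}] [ 621.17232834 -118.18578854   77.        ]
[231.09654187 279.53845139]
```

View pics/k_w.png

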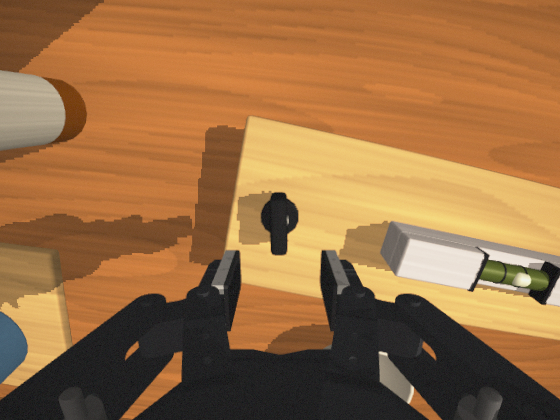

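View pics/k_s.png

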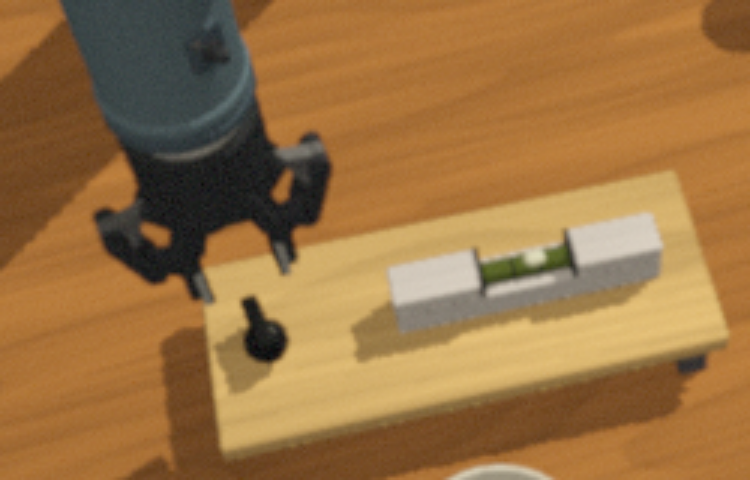

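Request:
apply_moves --steps '[{"hand": 130,"xyz": [0.0015,0,0.03],"turn": 0},{"hand": 130,"xyz": [0.0015,0,0.055],"turn": 0},{"hand": 130,"xyz": [0.0015,0,0.067],"turn": 0},{"hand": 130,"xyz": [0.0015,0,0.069],"turn": 0},{"hand": 255,"xyz": [0.0015,0,0.069],"turn": 0},{"hand": 255,"xyz": [0.0015,0,0.069],"turn": 0},{"hand": 255,"xyz": [0.0015,0,0.069],"turn": 0},{"hand": 255,"xyz": [0.0015,0,0.069],"turn": 0},{"hand": 255,"xyz": [0.0015,0,0.069],"turn": 0},{"hand": 255,"xyz": [0.0015,0,0.069],"turn": 0}]'

```text
time_s: 19.95
position: [617.7, -122.2, 71.8]
tcp_rot: [-0.18, 3.122, -0.015]
force: [-0.9, -3.5, 6.6]
opening: 0.123
```

```bash
python3 - <<'E'
from h import *
f=vision.grab_frame('wrist'); cv2.imwrite('pics/l_w.png',f['frame'])
rel([617.5,-121,69],1.687)
print(sensors.observe()['moment'])
E
```

```text
t 20.0 pos [ 617.6 -122.2   71.7] F [-1.  -3.   6.3] open 0.121 q [-0.37  0.53  1.54 -0.    1.05 -2.05] jawyaw 1.686 camdir [-0.99 -0.11 -0.01]
shift [0.     0.0012 0.0027] turn -0.001 tilt [ 0.015 -0.009 -1.   ]
[-0.21636094  0.25118183  0.05260089]
```

View pics/l_w.png

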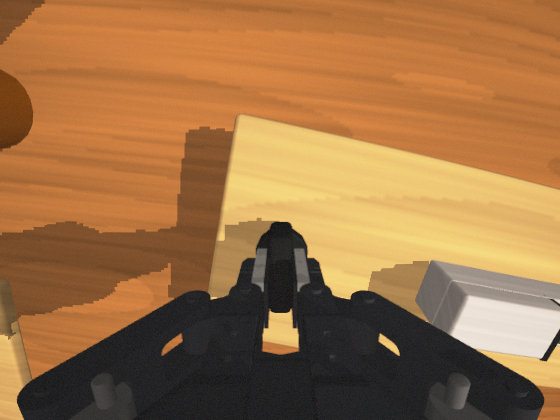

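Request:
apply_moves --steps '[{"hand": 255,"xyz": [0,0,-0.0005],"turn": 0.145},{"hand": 255,"xyz": [0,0,-0.001],"turn": 0.29},{"hand": 255,"xyz": [0,0,-0.0015],"turn": 0.435},{"hand": 255,"xyz": [0,0,-0.002],"turn": 0.58},{"hand": 255,"xyz": [0,0,-0.0025],"turn": 0.725},{"hand": 255,"xyz": [0,0,-0.003],"turn": 0.87},{"hand": 255,"xyz": [0,0,-0.0035],"turn": 1.015},{"hand": 255,"xyz": [0,0,-0.004],"turn": 1.16},{"hand": 255,"xyz": [0,0,-0.0045],"turn": 1.305},{"hand": 255,"xyz": [0,0,-0.005],"turn": 1.45}]'

```text
time_s: 21.0
position: [617.1, -121.3, 76.8]
tcp_rot: [1.942, 2.449, 0.004]
force: [-0.5, 0.3, 1.0]
opening: 0.126
```

```bash
python3 - <<'E'
from h import *
f=vision.grab_frame('wrist'); cv2.imwrite('pics/m_w.png',f['frame'])
rel([617.5,-121,69],1.687-2.29)
print(sensors.observe()['moment'])
E
```

```text
t 21.05 pos [ 617.2 -121.3   76.8] F [0.6 1.1 0.4] open 0.125 q [-0.37  0.52  1.54 -0.    1.06 -0.59] jawyaw 0.223 camdir [-0.22  0.98 -0.01]
shift [0.0003 0.0003 0.0078] turn 0.826 tilt [ 0.014 -0.008 -1.   ]
[ 0.31301986  0.24322892 -0.11972203]
```

View pics/m_w.png

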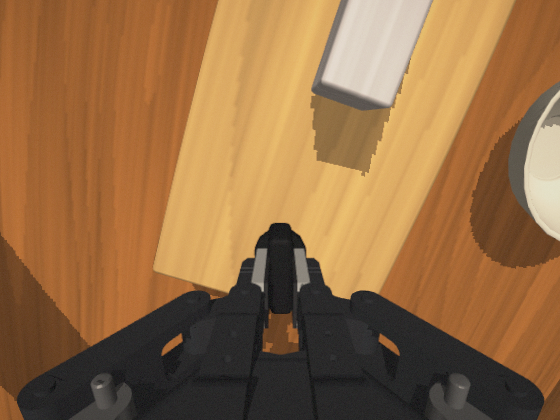

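Request:
apply_moves --steps '[{"hand": 255,"xyz": [0,0,-0.0005],"turn": 0.145},{"hand": 255,"xyz": [0,0,-0.001],"turn": 0.29},{"hand": 255,"xyz": [0,0,-0.0015],"turn": 0.435},{"hand": 255,"xyz": [0,0,-0.002],"turn": 0.58},{"hand": 255,"xyz": [0,0,-0.0025],"turn": 0.725},{"hand": 255,"xyz": [0,0,-0.003],"turn": 0.828},{"hand": 255,"xyz": [0,0,-0.003],"turn": 0.828},{"hand": 255,"xyz": [0,0,-0.003],"turn": 0.828}]'

```text
time_s: 21.85
position: [617.0, -120.7, 79.6]
tcp_rot: [2.769, 1.458, 0.014]
force: [0.4, 0.9, -0.7]
opening: 0.12
```

Request:
apply_moves --steps '[{"hand": 130,"xyz": [0,0,0],"turn": 0},{"hand": 130,"xyz": [0,0,0],"turn": 0},{"hand": 130,"xyz": [0,0,0],"turn": 0},{"hand": 130,"xyz": [0,0,-0.04],"turn": 0},{"hand": 130,"xyz": [0,0,-0.055],"turn": 0},{"hand": 130,"xyz": [0,0,-0.055],"turn": 0}]'

```text
time_s: 22.45
position: [618.2, -121.1, 137.7]
tcp_rot: [2.764, 1.457, 0.02]
force: [0.6, -0.7, 0.5]
opening: 0.488
```

```bash
python3 - <<'E'
from h import *
f=vision.grab_frame('wrist'); cv2.imwrite('pics/n_w.png',f['frame'])
rel([630.5,0,107],-0.09)
m=vision.mark_of('vial','scene'); print(m[:1])
E
```

```text
t 22.5 pos [ 617.1 -120.7  135.8] F [-0.6  0.3 -0.6] open 0.493 q [-0.37  0.46  1.48 -0.    1.18  0.23] jawyaw -0.601 camdir [0.57 0.82 0.  ]
shift [ 0.1071 -0.0577  0.028 ] turn -0.511 tilt [ 0.016 -0.008 -1.   ]
[{'point': [227.9, 253.4], 'score': 0.86}]
```

View pics/n_w.png

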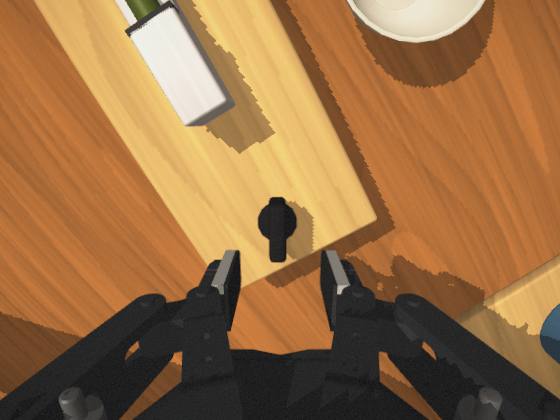

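Request:
apply_moves --steps '[{"hand": 255,"xyz": [0.03,-0.015,0],"turn": -0.145},{"hand": 255,"xyz": [0.06,-0.03,0],"turn": -0.29},{"hand": 255,"xyz": [0.09,-0.045,0.005],"turn": -0.435},{"hand": 255,"xyz": [0.107,-0.058,0.012],"turn": -0.511},{"hand": 255,"xyz": [0.107,-0.058,0.02],"turn": -0.511},{"hand": 255,"xyz": [0.107,-0.058,0.028],"turn": -0.511},{"hand": 255,"xyz": [0.107,-0.058,0.028],"turn": -0.511}]'

```text
time_s: 23.25
position: [627.8, -0.3, 103.2]
tcp_rot: [2.312, 2.11, 0.004]
force: [-0.2, -0.6, 0.5]
opening: -0.006
```

```bash
python3 - <<'E'
from h import *
rel([630.5,0,98],-0.09)
E
```

```text
t 23.25 pos [ 6.278e+02 -3.000e-01  1.032e+02] F [-0.2 -0.6  0.5] open -0.006 q [-0.18  0.5   1.51 -0.01  1.12 -0.08] jawyaw -0.092 camdir [ 0.09  1.   -0.01]
shift [0.0006 0.0026 0.0052] turn -0.002 tilt [ 0.01  -0.007 -1.   ]
```

Request:
apply_moves --steps '[{"hand": 255,"xyz": [0,0.003,0.002],"turn": 0},{"hand": 255,"xyz": [0,0.003,0.004],"turn": 0},{"hand": 255,"xyz": [0,0.003,0.006],"turn": 0},{"hand": 255,"xyz": [0,0.003,0.008],"turn": 0},{"hand": 255,"xyz": [0,0.003,0.008],"turn": 0},{"hand": 255,"xyz": [0,0.003,0.008],"turn": 0}]'

```text
time_s: 23.85
position: [632.5, -2.8, 97.8]
tcp_rot: [2.31, 2.105, 0.006]
force: [-1.5, -4.5, 10.0]
opening: 0.001
```

Request:
apply_moves --steps '[{"hand": 255,"xyz": [0,0,0.001],"turn": 0},{"hand": 255,"xyz": [0,0,0.002],"turn": 0},{"hand": 255,"xyz": [0,0,0.002],"turn": 0},{"hand": 255,"xyz": [0,0,0.002],"turn": 0},{"hand": 255,"xyz": [0,0,0.002],"turn": 0},{"hand": 255,"xyz": [0,0,0.002],"turn": 0},{"hand": 255,"xyz": [0,0,0.002],"turn": 0},{"hand": 255,"xyz": [0,0,0.002],"turn": 0},{"hand": 255,"xyz": [0,0,0.002],"turn": 0},{"hand": 255,"xyz": [0,0,0.002],"turn": 0},{"hand": 255,"xyz": [0,0,0.002],"turn": 0},{"hand": 255,"xyz": [0,0,0.002],"turn": 0},{"hand": 255,"xyz": [0,0,0.002],"turn": 0},{"hand": 255,"xyz": [0,0,0.002],"turn": 0},{"hand": 255,"xyz": [0,0,0.002],"turn": 0},{"hand": 255,"xyz": [0,0,0.002],"turn": 0},{"hand": 255,"xyz": [0,0,0.002],"turn": 0},{"hand": 255,"xyz": [0,0,0.002],"turn": 0}]'

```text
time_s: 25.65
position: [633.8, -3.7, 97.7]
tcp_rot: [2.308, 2.102, 0.009]
force: [-1.2, -1.4, 10.7]
opening: -0.002
```

```bash
python3 - <<'E'
from h import *
f=bub('o_w')
rel([630,0,97],-0.09)
E
```

```text
vial (array([151.3, 273.1]), 0.66) [636.1  55.4  96. ]
bubble_mid (array([151.2, 273.3]), 0.8) [636.2  55.5  96. ]
t 25.8 pos [633.8  -3.7  97.7] F [-0.9 -1.5 11. ] open 0.001 q [-0.18  0.51  1.51 -0.01  1.11 -0.08] jawyaw -0.093 camdir [ 0.09  1.   -0.01]
shift [ 0.0033 -0.0042  0.0006] turn -0.003 tilt [ 0.018 -0.011 -1.   ]
```

View pics/o_w.png

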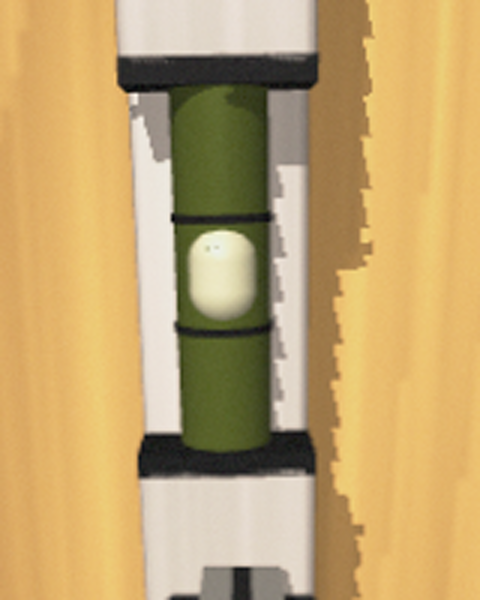

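Request:
apply_moves --steps '[{"hand": 255,"xyz": [0,0,0.001],"turn": 0},{"hand": 255,"xyz": [0,0,0.0025],"turn": 0},{"hand": 255,"xyz": [0,0,0.0025],"turn": 0},{"hand": 255,"xyz": [0,0,0.0025],"turn": 0},{"hand": 255,"xyz": [0,0,0.0025],"turn": 0},{"hand": 255,"xyz": [0,0,0.0025],"turn": 0},{"hand": 255,"xyz": [0,0,0.0025],"turn": 0},{"hand": 255,"xyz": [0,0,0.0025],"turn": 0},{"hand": 255,"xyz": [0,0,0.0025],"turn": 0},{"hand": 255,"xyz": [0,0,0.0025],"turn": 0},{"hand": 255,"xyz": [0,0,0.0025],"turn": 0},{"hand": 255,"xyz": [0,0,0.0025],"turn": 0},{"hand": 255,"xyz": [0,0,0.0025],"turn": 0},{"hand": 255,"xyz": [0,0,0.0025],"turn": 0},{"hand": 255,"xyz": [0,0,0.0025],"turn": 0},{"hand": 255,"xyz": [0,0,0.0025],"turn": 0},{"hand": 255,"xyz": [0,0,0.0025],"turn": 0}]'

```text
time_s: 27.5
position: [635.2, -3.9, 97.6]
tcp_rot: [2.306, 2.1, 0.013]
force: [-1.1, 1.1, 11.9]
opening: -0.004
```

```bash
python3 - <<'E'
from h import *
f=bub('p_w')
s=vision.grab_frame('scene'); cv2.imwrite('pics/p_s.png',s['frame'])
rel([630,0,97],-0.09)
E
```

```text
vial (array([151.1, 271.8]), 0.73) [636.9  55.4  96. ]
bubble_mid (array([150.6, 275.3]), 0.87) [638.6  55.5  96. ]
t 27.7 pos [635.2  -3.9  97.6] F [-1.7  0.5 12.8] open 0.0 q [-0.18  0.51  1.51 -0.01  1.1  -0.08] jawyaw -0.093 camdir [ 0.09  1.   -0.01]
shift [ 0.0034 -0.0055  0.0004] turn -0.003 tilt [ 0.022 -0.011 -1.   ]
```

View pics/p_w.png

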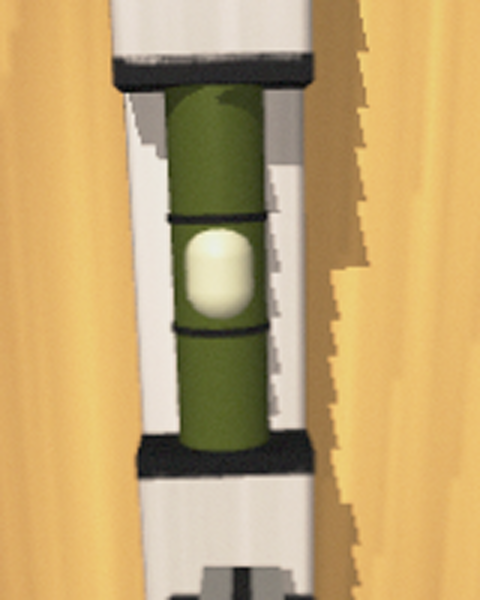

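View pics/p_s.png

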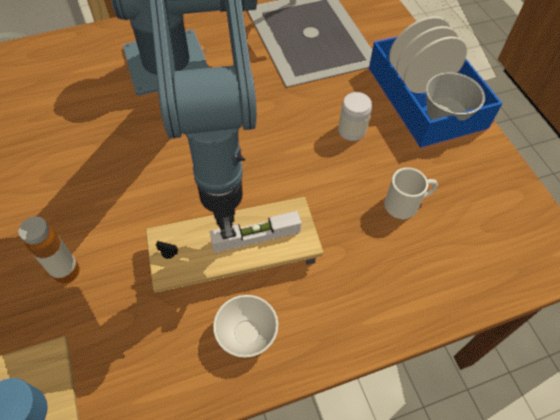

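```bash
python3 - <<'E'
from h import *
print(r.sign_off()); s=sensors.observe(); print(s['time_s'],s['force'])
E
```

```text
the job is handed in; nothing more can be done
None
the job is handed in; nothing more can be done
```

I finished the task and handed it in at about 28 s of the 72 s, with the fingers still pressing the level on the shelf. The sign-off gives no verdict, so the checks below are my own.

- **Jar:** I set it upright at about (558, −333) mm, roughly 220 mm from the knob.
- **Level:** It lies lengthwise on the shelf, its middle about 45 mm from the shelf's centre towards the pivot. The first pressed reading had the bubble 11 mm off, towards the pivot end.
- **Knob:** I worked out 2.29 rad clockwise from that reading and turned it that far in one grip.
- **Final reading:** The bubble is about 0.3 to 0.5 mm from the middle. It stayed there when I raised the press from about 11 N to 12–13 N, so the board is seated on the foot.
- **Mug, tin and bowl:** In the last picture they look where they started. I did not measure them again.

Two things were slightly off. The fingertips slid about 2.5 mm sideways while I increased the press, but they remained on the level's top. The camera estimates of the knob's position differed from each other by several millimetres, but the grip held and the knob followed the turn.

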